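# Gauge the blind bore of a lens-chuck socket

## Task

Measure the blind bore in the steel socket block with the depth rod: take the rod from its stand by the black handle, lower it into the bore and keep pressing gently, letting the stiff brass collar be pushed up the rod by the block's top face, until the tip is firmly on the bottom, and hold it there for about a second. Then draw the rod straight out and hang it back in its stand, upright and let go, never touching or knocking the collar, because it keeps the reading. Leave the other things on the bench where they are.

Things in the scene. Friction and masses are not known exactly. Their poses are not given: they have to be found in the camera images.
- rod: Depth rod, loose, 0.13 to 0.25 kg in all. Origin at the centre of its tip, z along the rod towards the handle. Steel shaft 10 mm in diameter with a 2 mm chamfer at the tip, dark rings every 10 mm; a steel flange 46 mm in diameter and 6 mm thick, its underside 95 mm above the tip; above it a round black handle 18 mm in diameter and 48 mm tall (101 to 149 mm above the tip). It starts upright, hanging by the flange in the stand, tip about 15 mm above the table.
- rod_handle (a point): Point on the axis of the rod's black handle, 127 mm above the tip and 26 mm above the flange's upper face: a good height to grip.
- collar (a joint): Brass stop collar on the rod's shaft, 24 mm in diameter and 10 mm tall. Value: height in m of its underside above the rod's tip, 0 to 0.080; starts at 0.008 to 0.018. It stays by friction wherever it is and takes about 4 N to slide, more than the rod's weight, so the rod does not sink through it by itself. When the rod is pressed to the bottom of a bore the value is the bore's depth.
- socket: Socket block: a plain steel block 72 x 72 mm standing on a dark 92 x 92 x 8 mm foot, top face 70 mm above the table, fixed to the table. Origin at the centre of its underside, z up. One vertical blind bore in the middle of its top face; the four dark discs near the face's corners are flush screws. Block and bore must not be pressed with more than 25 N.
- bore_mouth (a point): Centre of the mouth of the socket's bore, level with the block's top face; z up. The bore is 13 mm in diameter with a 2 mm chamfer at the mouth; its flat bottom lies 28 to 52 mm below the mouth, different every time and not given. The bottom is hard, so force builds up quickly there.
- stand_hole (a point): Centre of the round 36 mm hole in the stand's top plate, at the height of the plate's upper face; z up. The stand is an aluminium plate 96 x 96 x 8 mm, upper face 110 mm above the table, on four steel legs, fixed to the table. The rod's shaft and collar pass through the hole freely, the flange rests on the plate around it.
- lens: Bystander to be left alone: clear lens blank, 54 mm disc. Origin at the centre of its underside.
- chuck_ring: Bystander to be left alone: steel ring, 44 mm across. Origin at the centre of its underside.
- driver: Bystander to be left alone: small screwdriver, 160 mm long, lying along its x axis.
- cleaner: Bystander to be left alone: white bottle with a blue cap, 130 mm tall. Origin at the centre of its underside.
- tin: Bystander to be left alone: steel tin, 70 mm across. Origin at the centre of its underside.
- case: Bystander to be left alone: black spectacle case, 155 mm long. Origin at the centre of its underside.
- block: Bystander to be left alone: grey lens block with a stem, 40 mm across. Origin at the centre of its underside.

How it is judged:
By the outcome, as a careful person would: the job done as asked, in the order asked, and still so for the second after the job is handed in, with the robot touching nothing.
It also fails if it takes over 54 s, if anything falls off the work surface, if the arm or the gripper's body presses on something with over 40 N, if the wrist force passes 120 N, or if a joint passes its speed limit or range.

## Robot

A 6-joint arm with a two-finger parallel gripper is mounted at the origin on the work surface. World frame = base frame: x ahead of the robot, y to its left, z up, the work surface at z = 0. Lengths are in mm, angles in rad, forces in N, time in s.
With the tool pointing down it reaches from about 350 to 775 mm from the base axis. Payload 7.3 kg.
Tool frame: the origin (TCP) lies at the centre of the arm's flange, where the gripper is bolted on; the fingertips stand 178 mm ahead of it and the grasp point (between the pads) lies 159 mm ahead of it; z points along the fingers, y is the direction in which the jaws open and shut (so a half turn about z gives the same grasp; the last joint's range is limited). The gripper opens to 92 mm and grips with 3 to 60 N. Pads are 19 mm wide; open, the fingers measure 130 mm over their backs; the gripper's body (75 mm by 190 mm) begins 47 mm behind the grasp point.
Start: joints at [1.133, 0.342, 1.524, -0, 1.275, -0.146], TCP at [151.008, 502.816, 404.741] pointing down, gripper open.
Joint ranges: [-2.53, 2.53], [-0.77, 2.02], [0.04, 2.7], [-1, 4.14], [0.28, 2.66], [-3.11, 3.11]. Speed limits (rad/s): [2.57, 2.57, 3.14, 3.14, 3.14, 3.14].

## Interface

Orientations are given as [roll, pitch, yaw] about the fixed x, y, z axes, in that order (R = Rz(yaw) Ry(pitch) Rx(roll)).
In Python, from plant import get_obs, capture, close_job gives the robot as it stands. The module is installed in compiled form; this text tells all that it offers.
- The arm moves only by the shell command python3 -m pendant 'ROWS'. ROWS is JSON, a list of rows, each a list of 3 entries, a list of its own where there are three numbers: the shift along the tool's x, y, z in m, then the turn, a rotation vector about the tool's x, y, z in rad, then the finger opening in m, from 0 to 0.0918. In form: [[[tx, ty, tz], [wx, wy, wz], fingers], ...]. A call has 1 to 10 rows; each row is the pose to reach, as a shift and turn from the pose commanded when the call began, along the tool's axes at that moment; what a row does not reach only later rows make up. A row lasts 1/12 s, in which the tool goes at most 41.7 mm and 7.16 degrees, less where a joint would pass 70% of its speed; a pose out of reach is approached as far as the arm can. A call with a gripper value outside its range is refused whole. The fingers move at their own pace and stop on an object; the grip force is fixed at half the most. Time passes only in rows, so rows that repeat a pose let the fingers close. It gives the time, the measured TCP pose, the force and the opening at its end, in the units of the state.
- get_obs(): the state, without advancing time (a new reading comes with each control period).
- capture(name): name is "side" or "top"; returns a dict with "color" (384x512x3 uint8, red, green, blue), "mtx" (3x3 intrinsics, pixels), "rvec" (rotation vector, rad) and "tvec" (3), from world to camera coordinates, as OpenCV has them. Camera axes: x right, y down, z forward; pixel columns grow to the right and rows downward; lengths in mm; the calibration is good to about 2 mm. A picture is of the moment at which its call begins. There is no depth.
- close_job(): hands the job in, once; it reports no verdict.
The state is a dict: "time": time; "joint_positions": joint angles; "dq": joint speeds; "tau": joint torques, N m; "tool_pos": TCP position; "tcp_rot": TCP orientation; "contact_force": force on the tool from outside, world axes, zero at the start; "moment": the same for the moment, N m; "grip_width": finger opening in mm.
Only numpy, scipy, OpenCV 4.12 (cv2) and the standard library are available. Lean on these libraries where they do the work, as an engineer would, in place of code of your own. Each camera call takes 0.05 s, during which the arm holds its last target. There are 200 camera calls.

## Working session

There is one attempt and no reset: what is moved stays moved. The work goes in short steps, Python scripts to look and compute and a shell command to move; the robot and the scene stay as the last step left them, time stands still between calls to the robot, and variables do not carry over. Pictures are saved under pics/ and viewed, about 8 in all and at most 12, crops included, and the job is handed in when it is done.

```bash
mkdir -p pics
python3 - <<'E'
from plant import get_obs,capture
import cv2,numpy as np
o=get_obs();print({k:np.round(v,3).tolist() for k,v in o.items()})
for n in("side","top"):
    c=capture(n);np.savez(f"{n}0.npz",**c);cv2.imwrite(f"pics/{n}0.png",c["color"][...,::-1])
    R=cv2.Rodrigues(np.array(c["rvec"],float))[0];print(n,c["mtx"],-R.T@np.array(c["tvec"]).ravel(),R[2])
E
```

```text
{'time': 0.0, 'joint_positions': [1.133, 0.343, 1.525, -0.0, 1.275, -0.146], 'dq': [-0.001, -0.0, 0.0, -0.0, 0.002, -0.0], 'tau': [-0.0, -43.125, -24.422, 0.072, 0.056, -0.0], 'tool_pos': [150.958, 502.691, 404.04], 'tcp_rot': [-3.14, -0.0, 2.85], 'contact_force': [0.217, 0.535, -0.258], 'moment': [-0.003, -0.017, -0.013], 'grip_width': 92.054}
side [[424.3828921    0.         255.83055829]
 [  0.         424.3828921  187.04126918]
 [  0.           0.           1.        ]] [402.36737768 696.44183253 808.75207763] [ 0.22753089 -0.6910732  -0.68603756]
top [[389.03612206   0.         261.04718482]
 [  0.         389.03612206 194.25048189]
 [  0.           0.           1.        ]] [ 542.92045717    4.36254977 1158.45896652] [ 0.06621932 -0.00491608 -0.99779298]
```

View pics/side0.png

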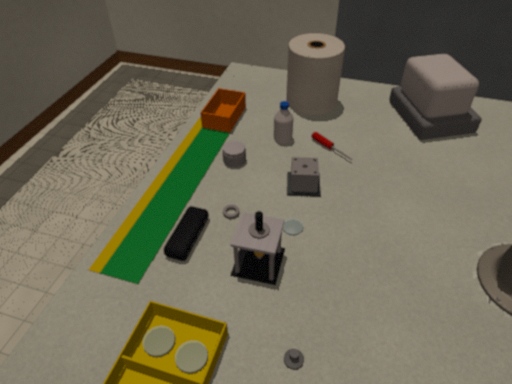

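View pics/top0.png

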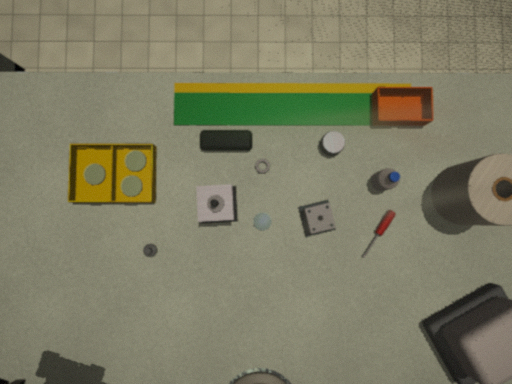

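Run:
```python
import cv2,numpy as np
t=np.load("top0.npz")["color"][...,::-1];s=np.load("side0.npz")["color"][...,::-1]
def c(im,x,y,w,h):return cv2.resize(im[y:y+h,x:x+w],(400,300),interpolation=cv2.INTER_CUBIC)
a=np.vstack([np.hstack([c(t,185,175,60,45),c(t,290,195,60,45)]),np.hstack([c(s,220,205,80,60+0),c(s,264,145,80,60)])])
cv2.imwrite("pics/crop0.png",a)
```

```text
(no output)
```

View pics/crop0.png

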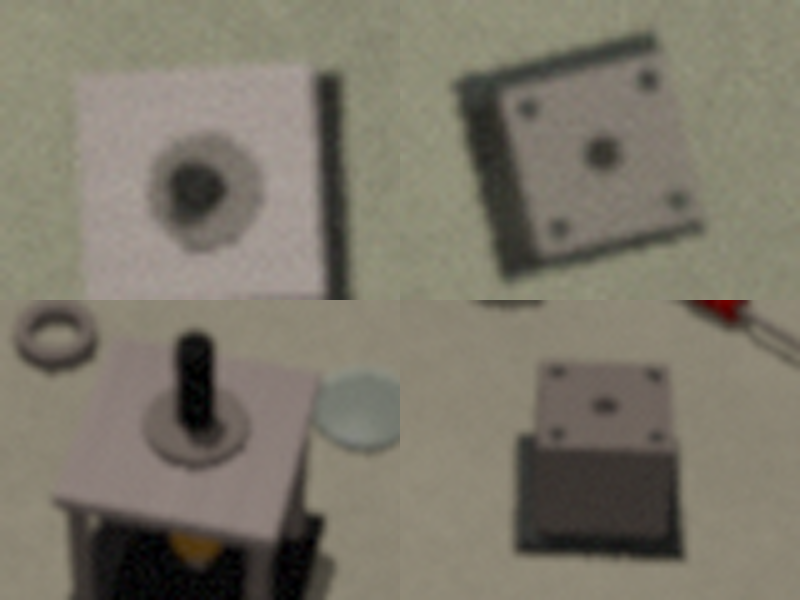

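```bash
cat > h.py <<'E'
import numpy as np,cv2
def cam(c):
    R=cv2.Rodrigues(np.array(c["rvec"],float))[0];return np.array(c["mtx"]),R,np.array(c["tvec"],float).ravel()
def ray(c,p):
    K,R,t=cam(c);d=R.T@np.linalg.inv(K)@[p[0],p[1],1];return -R.T@t,d
def plane(c,p,z):
    o,d=ray(c,p);return o+d*(z-o[2])/d[2]
def tri(c1,p1,c2,p2):
    (a,d),(b,e)=ray(c1,p1),ray(c2,p2);s=np.linalg.lstsq(np.c_[d,-e],b-a,rcond=None)[0]
    P,Q=a+d*s[0],b+e*s[1];return (P+Q)/2,np.linalg.norm(P-Q)
def proj(c,P):
    K,R,t=cam(c);q=K@(R@np.array(P,float)+t);return q[:2]/q[2]
def up(c,x,y,w,h,k=8):
    g=cv2.GaussianBlur(cv2.cvtColor(c["color"],cv2.COLOR_RGB2GRAY),(0,0),.7)
    return cv2.resize(g[y:y+h,x:x+w],None,fx=k,fy=k,interpolation=cv2.INTER_CUBIC)
def blobs(c,x,y,w,h,lo,hi,amin=20,k=8):
    m=cv2.inRange(up(c,x,y,w,h,k),lo,hi);n,_,st,ce=cv2.connectedComponentsWithStats(m)
    return [((ce[i]+.5)/k-.5+[x,y],st[i,4]/k/k,st[i,:4]/k) for i in range(1,n) if st[i,4]/k/k>amin]
E
python3 - <<'E'
from h import *
T=np.load("top0.npz");S=np.load("side0.npz")
np.set_printoptions(precision=2,suppress=True)
print("grey",up(T,215,203,1,1)[0,0],up(T,320,218,1,1)[0,0],up(T,325,222,1,1)[0,0],up(T,200,190,1,1)[0,0],up(T,222,206,1,1)[0,0],up(S,305,166,1,1)[0,0],up(S,298,166,1,1)[0,0])
for nm,c,r,z,th in(("T",T,(303,202,35,32),70,(0,95)),("S",S,(290,157,30,18),70,(0,82))):
    for th in (85,95,105) if nm=="T" else (70,78,86):
        for b in blobs(c,*r,0,th,2): print(nm,th,b[0],b[1],plane(c,b[0],70))
for th in(50,65): 
    for b in blobs(T,203,190,25,25,0,th,4): print("handle T",th,b[0],b[1],b[2],plane(T,b[0],164))
for th in(40,55): 
    for b in blobs(S,248,208,22,28,0,th,4): print("handle S",th,b[0],b[1],b[2])
for th in(125,135,145):
    for b in blobs(T,200,188,30,30,0,th,20): print("flange T",th,b[0],b[1],b[2],plane(T,b[0],116))
for th in(95,105,115):
    for b in blobs(S,245,208,28,35,0,th,20): print("flange S",th,b[0],b[1],b[2],)
E
```

```text
grey 44 59 122 152 119 63 102
T 85 [309.64 219.05] 192.109375 [ 545.66 -136.72   70.  ]
T 85 [326.75 206.56] 2.03125 [ 580.53 -184.96   70.  ]
T 85 [319.91 217.57] 16.859375 [ 549.77 -165.49   70.  ]
T 95 [311.23 219.23] 244.640625 [ 545.16 -141.15   70.  ]
T 95 [326.73 206.59] 5.828125 [ 580.46 -184.91   70.  ]
T 95 [308.76 210.87] 4.4375 [ 568.5  -134.47   70.  ]
T 95 [319.93 217.58] 24.0 [ 549.76 -165.52   70.  ]
T 95 [331.14 224.64] 3.578125 [ 530.06 -196.65   70.  ]
T 95 [313.44 228.89] 4.375 [ 518.27 -147.09   70.  ]
T 105 [312.89 219.84] 318.109375 [ 543.44 -145.78   70.  ]
T 105 [326.71 206.57] 10.953125 [ 580.51 -184.87   70.  ]
T 105 [308.72 210.84] 9.96875 [ 568.6  -134.36   70.  ]
T 105 [319.97 217.59] 33.375 [ 549.72 -165.64   70.  ]
S 70 [304.6  165.73] 5.03125 [ 547.69 -164.91   70.  ]
S 70 [290.39 173.56] 3.75 [ 576.26 -123.24   70.  ]
S 78 [304.58 165.7 ] 10.515625 [ 547.78 -165.03   70.  ]
S 78 [295.02 171.46] 2.421875 [ 566.66 -134.87   70.  ]
S 78 [291.99 173.66] 8.78125 [ 572.15 -124.08   70.  ]
S 86 [295.04 159.03] 4.8125 [ 578.84 -184.84   70.  ]
S 86 [314.4 15
[... 264 characters left out ...]
  5.75] [586.04 119.97 164.  ]
handle T 65 [213.84 203.24] 44.140625 [ 7.75 10.    7.62  7.75] [585.93 120.16 164.  ]
handle S 40 [258.76 221.87] 113.71875 [ 7.88  4.5   6.88 19.5 ]
handle S 55 [258.83 222.28] 139.984375 [ 7.5   4.    8.25 21.25]
flange T 125 [215.18 203.42] 217.90625 [ 7.5   7.38 16.62 17.5 ] [587.52 122.17 116.  ]
flange T 135 [215.24 203.36] 250.890625 [ 7.    6.62 17.62 18.75] [587.69 122.01 116.  ]
flange T 145 [215.23 203.32] 290.90625 [ 6.38  6.12 19.   19.88] [587.8  122.03 116.  ]
flange S 95 [259.06 225.61] 274.28125 [ 5.75  2.88 18.   28.12]
flange S 105 [258.8  226.54] 373.75 [ 4.5   2.62 20.25 28.88]
flange S 115 [258.76 226.54] 425.625 [ 3.38  2.25 22.12 29.62]
```

```bash
cat >> h.py <<'E'
from scipy.spatial.transform import Rotation as Ro
def shift(o,target):
    """tool-axis shift (m) from measured pose to TCP target (mm)"""
    return Ro.from_euler("xyz",o["tcp_rot"]).as_matrix().T@(np.array(target)-o["tool_pos"])/1000
E
python3 - <<'E'
from h import *
from plant import get_obs
T=np.load("top0.npz");S=np.load("side0.npz")
np.set_printoptions(precision=4,suppress=True)
print(tri(T,(213.9,203.2),S,(258.8,222)))
for z in(120,130,140,150,160):print(z,plane(T,(213.9,203.2),z),plane(S,(258.8,222),z))
for x,y in((587,121),(589,121),(587,124),(585,121)):
  print(x,y,[proj(T,(x,y,z)) for z in(116,164)],[proj(S,(x,y,z)) for z in(116,140,164)])
o=get_obs();print(shift(o,(587,121,o["tool_pos"][2])),Ro.from_euler("xyz",o["tcp_rot"]).as_matrix())
E
```

```text
(array([586.5031, 122.769 , 138.9774]), np.float64(1.2641387203000145))
120 [587.9413 125.1264 120.    ] [591.0772 106.4033 120.    ]
130 [587.5077 123.9635 130.    ] [588.3373 114.97   130.    ]
140 [587.0742 122.8005 140.    ] [585.5974 123.5368 140.    ]
150 [586.6407 121.6376 150.    ] [582.8575 132.1036 150.    ]
160 [586.2071 120.4747 160.    ] [580.1177 140.6704 160.    ]
587 121 [array([215.6114, 203.6149]), array([213.5151, 202.8225])] [array([258.6017, 228.4878]), array([258.5243, 221.0005]), array([258.4441, 213.2337])]
589 121 [array([215.6166, 202.8691]), array([213.5209, 202.0409])] [array([257.7166, 228.2819]), array([257.6231, 220.7947]), array([257.526 , 213.0281])]
587 124 [array([214.4912, 203.6154]), array([212.341, 202.823])] [array([258.186 , 229.4974]), array([258.1008, 222.0113]), array([258.0124, 214.2451])]
585 121 [array([215.6061, 204.3609]), array([213.5093, 203.6043])] [array([259.4876, 228.6938]), array([259.4265, 221.2065]), array([259.363 , 213.4395])]
[-0.5274 -0.2401  0.0002] [[-0.9577  0.2877 -0.0006]
 [ 0.2877  0.9577 -0.0013]
 [ 0.0002 -0.0014 -1.    ]]
```

```bash
python3 -m pendant '[[[-0.5266,-0.2393,0],[0,0,0],0.0918],[[-0.5266,-0.2393,0],[0,0,0],0.0918],[[-0.5266,-0.2393,0],[0,0,0],0.0918],[[-0.5266,-0.2393,0],[0,0,0],0.0918],[[-0.5266,-0.2393,0],[0,0,0],0.0918],[[-0.5266,-0.2393,0],[0,0,0],0.0918],[[-0.5266,-0.2393,0],[0,0,0],0.0918],[[-0.5266,-0.2393,0],[0,0,0],0.0918],[[-0.5266,-0.2393,0],[0,0,0],0.0918],[[-0.5266,-0.2393,0],[0,0,0],0.0918]]'
```

```text
time: 0.93
tool_pos: [465.9, 226.8, 404.5]
tcp_rot: [-3.141, -0.0, 2.85]
contact_force: [0.8, 0.2, 0.2]
grip_width: 91.8
```

```bash
python3 -m pendant '[[[-0.146,-0.0662,0],[0,0,0],0.0918],[[-0.146,-0.0662,0],[0,0,0],0.0918],[[-0.146,-0.0662,0],[0,0,0],0.0918],[[-0.146,-0.0662,0],[0,0,0],0.0918],[[-0.146,-0.0662,0],[0,0,0],0.0918],[[-0.146,-0.0662,0],[0,0,0],0.0918]]'
python3 - <<'E'
from h import *
from plant import *
np.set_printoptions(precision=4,suppress=True)
o=get_obs();print(o["tool_pos"],o["tcp_rot"],shift(o,(586.5,122,301)))
c=capture("side");np.savez("s1.npz",**c)
cv2.imwrite("pics/s1.png",cv2.resize(c["color"][110:290,180:380,::-1],(800,600)[:2] if 0 else (660,594),interpolation=cv2.INTER_CUBIC))
E
```

```text
time: 1.43
tool_pos: [586.4, 121.6, 403.5]
tcp_rot: [-3.141, -0.002, 2.847]
contact_force: [-0.1, 0.5, -0.4]
grip_width: 91.6
[586.4113 121.6463 403.4507] [-3.1411 -0.0019  2.8467] [-0.0002  0.0004  0.1025]
```

View pics/s1.png

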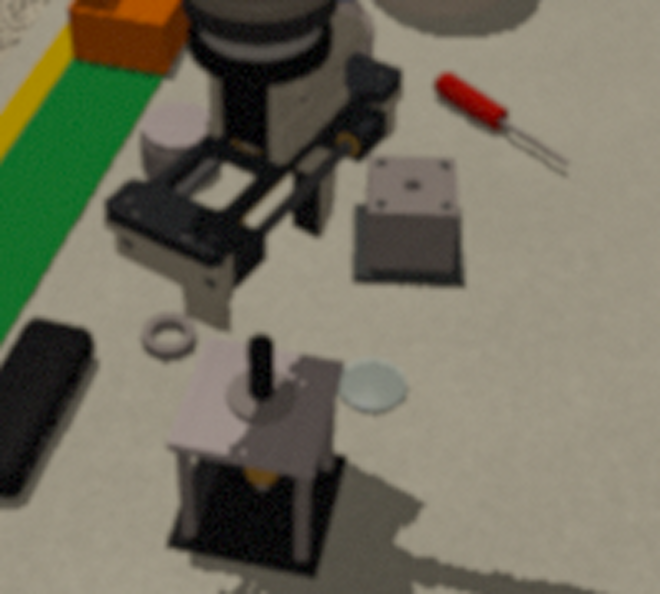

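The gripper sits above the handle (crop 260,367), with a finger on each side. Descend and close.

```bash
python3 -m pendant '[[[0,0,0.03],[0,0,0],0.0918],[[0,0,0.06],[0,0,0],0.0918],[[0,0,0.08],[0,0,0],0.0918],[[0,0,0.095],[0,0,0],0.0918],[[0,0,0.1015],[0,0,0],0.0918],[[0,0,0.1015],[0,0,0],0.0918],[[0,0,0.1015],[0,0,0],0.05],[[0,0,0.1015],[0,0,0],0.03],[[0,0,0.1015],[0,0,0],0.03],[[0,0,0.1015],[0,0,0],0.03]]'
python3 - <<'E'
from h import *
from plant import *
a=[]
for n,(x,y,w,h) in(("side",(210,190,100,75)),("top",(175,165,80,60))):
    c=capture(n);np.savez(n+"2.npz",**c);a.append(cv2.resize(c["color"][y:y+h,x:x+w,::-1],(400,300),interpolation=cv2.INTER_CUBIC))
cv2.imwrite("pics/c2.png",np.hstack(a))
E
```

```text
time: 2.32
tool_pos: [585.6, 123.3, 304.3]
tcp_rot: [3.141, 0.002, 2.85]
contact_force: [0.8, 0.5, 0.4]
grip_width: 69.9
```

View pics/c2.png

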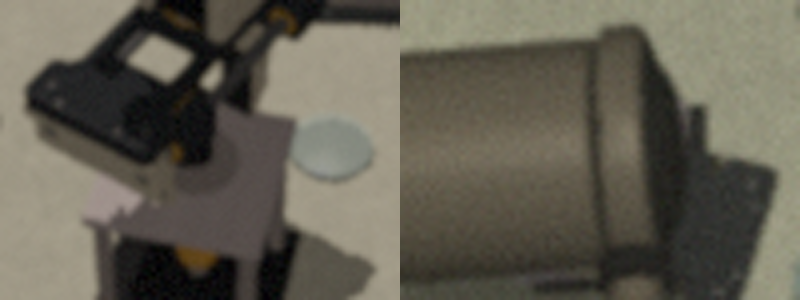

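Fingers straddle the handle, clear of the flange. Close onto it.

```bash
python3 -m pendant '[[[0,0,0.001],[0,0,0],0.04],[[0,0,0.001],[0,0,0],0.03],[[0,0,0.001],[0,0,0],0.025],[[0,0,0.001],[0,0,0],0.02],[[0,0,0.001],[0,0,0],0.015],[[0,0,0.001],[0,0,0],0.01],[[0,0,0.001],[0,0,0],0.01],[[0,0,0.001],[0,0,0],0.01]]'
python3 -m pendant '[[[0,0,0],[0,0,0],0.01],[[0,0,0],[0,0,0],0.01]]';python3 -c "
from plant import *
o=get_obs();print(o['tool_pos'],o['contact_force'],o['moment'],o['grip_width'])"
```

```text
time: 3.08
tool_pos: [585.5, 123.0, 302.2]
tcp_rot: [-3.141, 0.0, 2.85]
contact_force: [-0.2, -1.1, -0.1]
grip_width: 17.6
time: 3.25
tool_pos: [585.5, 123.1, 302.2]
tcp_rot: [-3.142, 0.0, 2.85]
contact_force: [-1.2, -1.0, 0.0]
grip_width: 17.4
[585.52069621 123.10065125 302.22700075] [-1.17969651 -1.04328015  0.03522737] [-0.21771597  0.01778791 -0.00172997] 17.40846923090148
```

```bash
python3 -m pendant '[[[0,0,-0.005],[0,0,0],0.01],[[0,0,-0.015],[0,0,0],0.01],[[0,0,-0.03],[0,0,0],0.01],[[0,0,-0.045],[0,0,0],0.01],[[0,0,-0.06],[0,0,0],0.01],[[0,0,-0.075],[0,0,0],0.01],[[0,0,-0.09],[0,0,0],0.01],[[0,0,-0.105],[0,0,0],0.01],[[0,0,-0.118],[0,0,0],0.01],[[0,0,-0.125],[0,0,0],0.01]]'
python3 -m pendant '[[[0,0,0],[0,0,0],0.01],[[0,0,0],[0,0,0],0.01]]'
python3 - <<'E'
from h import *
from plant import *
np.set_printoptions(precision=4,suppress=True)
o=get_obs();print(o["tool_pos"],o["contact_force"],o["moment"],shift(o,(549,-165.4,o["tool_pos"][2])))
a=[]
for n,(x,y,w,h) in(("side",(210,160,100,75)),("top",(175,165,80,60))):
    c=capture(n);np.savez(n+"3.npz",**c);a.append(cv2.resize(c["color"][y:y+h,x:x+w,::-1],(400,300),interpolation=cv2.INTER_CUBIC))
cv2.imwrite("pics/c3.png",np.hstack(a))
E
```

```text
time: 4.08
tool_pos: [585.4, 123.4, 429.9]
tcp_rot: [3.14, 0.003, 2.85]
contact_force: [-0.7, 0.6, -1.6]
grip_width: 17.3
time: 4.25
tool_pos: [585.4, 123.3, 427.4]
tcp_rot: [3.141, 0.0, 2.85]
contact_force: [-0.5, 0.7, -2.3]
grip_width: 17.4
[585.3639 123.2935 427.3746] [-0.4787  0.7106 -2.2555] [-0.0189 -0.007   0.0118] [-0.0482 -0.287  -0.0001]
```

View pics/c3.png

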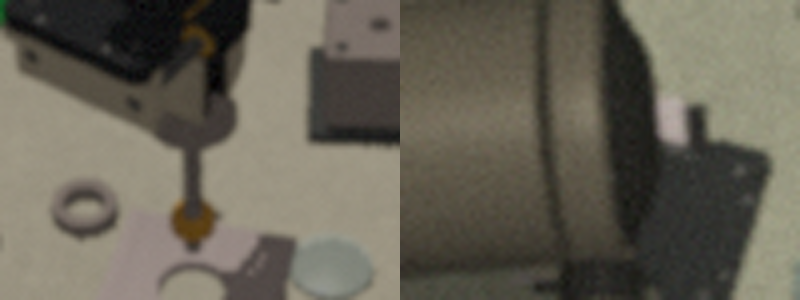

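```bash
python3 -m pendant '[[[-0.0040,-0.024,0],[0,0,0],0.01],[[-0.0094,-0.056,0],[0,0,0],0.01],[[-0.0148,-0.088,0],[0,0,0],0.01],[[-0.0207,-0.123,0],[0,0,0],0.01],[[-0.0266,-0.158,0],[0,0,0],0.01],[[-0.0324,-0.193,0],[0,0,0],0.01],[[-0.0383,-0.228,0],[0,0,0],0.01],[[-0.0435,-0.259,0],[0,0,0],0.01],[[-0.0470,-0.280,0],[0,0,0],0.01],[[-0.0482,-0.287,0],[0,0,0],0.01]]'
python3 -m pendant '[[[0,0,0.02],[0,0,0],0.01],[[0,0,0.035],[0,0,0],0.01],[[0,0,0.045],[0,0,0],0.01],[[0,0,0.045],[0,0,0],0.01],[[0,0,0.045],[0,0,0],0.01]]'
python3 - <<'E'
from h import *
from plant import *
np.set_printoptions(precision=4,suppress=True)
o=get_obs();print(o["tool_pos"],o["contact_force"],o["moment"],shift(o,(549,-165.4,o["tool_pos"][2])))
P=o["tool_pos"]
a=[]
for n,(x,y,w,h) in(("side",(265,110,80,75)),("top",(280,180,80,75))):
    c=capture(n);np.savez(n+"4.npz",**c);a.append(cv2.resize(c["color"][y:y+h,x:x+w,::-1],(400,375),interpolation=cv2.INTER_CUBIC))
    print(n,proj(c,(P[0],P[1],P[2]-302.2+15)),proj(c,(P[0],P[1],P[2]-302.2+110)),proj(c,(549,-165.4,70)))
cv2.imwrite("pics/c4.png",np.hstack(a))
E
```

```text
time: 5.18
tool_pos: [548.5, -168.7, 426.1]
tcp_rot: [-3.141, -0.002, 2.846]
contact_force: [1.1, 1.3, -2.0]
grip_width: 17.3
time: 5.6
tool_pos: [549.3, -165.0, 381.8]
tcp_rot: [3.141, -0.001, 2.851]
contact_force: [-0.0, -0.5, -1.7]
grip_width: 17.4
[ 549.2711 -164.951   381.7687] [-0.0214 -0.5051 -1.7148] [-0.0198 -0.0443 -0.041 ] [ 0.0001 -0.0005 -0.    ]
side [304.6525 158.5065] [307.2403 128.9011] [304.1684 165.5246]
top [321.1212 217.6974] [327.1902 217.465 ] [319.8855 217.8479]
```

View pics/c4.png

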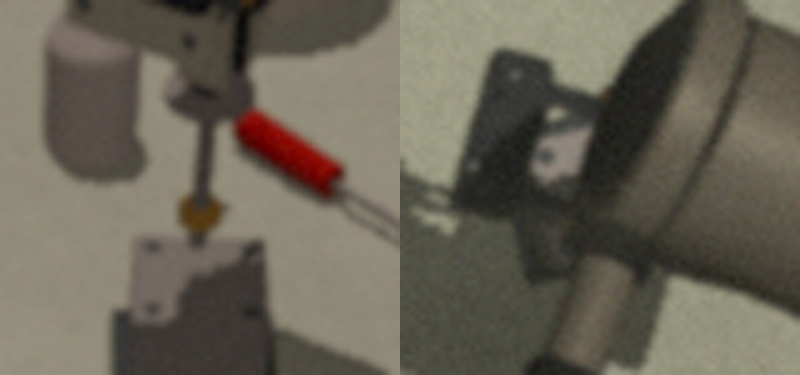

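Run:
```python
from h import *
np.set_printoptions(precision=2,suppress=True)
S=np.load("side4.npz");c=S["color"]
g=cv2.cvtColor(c,cv2.COLOR_RGB2GRAY)
print(g[134:162,296:316])
hsv=cv2.cvtColor(c,cv2.COLOR_RGB2HSV)[135:165,290:320]
m=cv2.inRange(hsv,(8,120,40),(30,255,255));ys,xs=np.nonzero(m);print("collar",xs.mean()+290,ys.mean()+135,xs.min()+290,xs.max()+290,ys.min()+135,ys.max()+135)
for r in range(134,149):
    p=g[r,298:314].astype(float);w=np.clip(np.median(p)-p-8,0,None);print(r,round((w*np.arange(298,314)).sum()/w.sum(),2),end="; ")
T=(549.3,-165,381.8-287.2)
for dx in(-3,0,3):print([proj(S,(T[0]+dx,T[1],T[2]+z)) for z in(0,15,60,80)])
print(blobs(S,290,157,30,20,0,60,1))
```

```text
[[141 141 141 140 138 130 120 110  87  63  52  59  78  96 100  82  56  52
   49  48]
 [139 140 140 140 140 139 138 133 105  68  52  66 103 122 123  95  57  36
   36  37]
 [138 140 140 141 141 141 142 136 107  66  54  75 119 136 131  96  54  28
   33  33]
 [139 140 139 141 141 142 141 134 104  64  52  76 119 139 135 108  63  37
   32  36]
 [140 141 140 142 140 141 140 134 101  63  51  75 120 139 140 121  85  46
   31  27]
 [139 141 141 142 141 139 139 130  98  60  55  81 124 138 138 124  94  62
   42  38]
 [139 140 140 141 141 140 137 125  92  61  55  85 123 139 138 126 104  79
   62  53]
 [138 140 136 139 141 139 138 124  89  58  58  88 124 140 142 136 125 102
   85  72]
 [139 138 137 138 138 139 139 119  84  56  61  92 127 139 142 141 137 124
  115  96]
 [139 136 138 138 136 140 136 114  81  60  60  95 128 138 140 140 140 138
  135 123]
 [139 139 139 137 138 140 137 113  77  51  63  97 130 141 142 140 140 141
  141 137]
 [139 139 139 139 138 140 136 111  73  51  66 107 132 141 141 141 140 141
  141 141]
 [138 139 139 138 139 140 136 109  69  53  71 115 137 141 141 141 140 141
  142 
[... 1296 characters left out ...]
594594595 152.75675675675677 301 308 150 156
134 308.86; 135 309.19; 136 309.18; 137 308.81; 138 308.27; 139 307.84; 140 307.2; 141 306.21; 142 305.51; 143 305.26; 144 305.19; 145 305.06; 146 304.94; 147 304.9; 148 304.78; [array([305.76, 158.69]), array([306.16, 154.25]), array([307.4 , 140.41]), array([307.98, 134.  ])]
[array([304.65, 158.48]), array([305.04, 154.04]), array([306.24, 140.2 ]), array([306.8 , 133.79])]
[array([303.53, 158.27]), array([303.91, 153.83]), array([305.09, 140.  ]), array([305.63, 133.59])]
[(array([314.8 , 159.96]), np.float64(1.546875), array([24.5 ,  2.75,  1.62,  1.5 ])), (array([308.49, 171.04]), np.float64(206.234375), array([ 0.  ,  5.62, 29.25, 14.38]))]
```

```bash
python3 -m pendant '[[[0.0027,-0.0008,0.004],[0,0,0],0.01],[[0.0027,-0.0008,0.009],[0,0,0],0.01],[[0.0027,-0.0008,0.014],[0,0,0],0.01],[[0.0027,-0.0008,0.017],[0,0,0],0.01],[[0.0027,-0.0008,0.017],[0,0,0],0.01],[[0.0027,-0.0008,0.017],[0,0,0],0.01]]'
python3 - <<'E'
from h import *
from plant import *
np.set_printoptions(precision=2,suppress=True)
o=get_obs();P=o["tool_pos"];print(P,o["contact_force"],o["moment"])
S=capture("side");np.savez("s5.npz",**S);c=S["color"];g=cv2.cvtColor(c,cv2.COLOR_RGB2GRAY)
print(g[156:174,296:318])
T=(P[0],P[1],P[2]-287.2)
print([proj(S,(T[0],T[1],T[2]+z)) for z in(0,15,40,60)])
cv2.imwrite("pics/c5.png",cv2.resize(c[125:185,265:345,::-1],(800,600),interpolation=cv2.INTER_CUBIC))
E
```

```text
time: 6.2
tool_pos: [546.3, -165.5, 364.9]
tcp_rot: [3.141, -0.001, 2.85]
contact_force: [-0.7, 0.3, -2.1]
grip_width: 17.4
[ 546.3  -165.53  364.94] [-0.65  0.31 -2.08] [-0.01 -0.06  0.01]
[[132 131 132 132 125 101  70  57  54  52  54  57  62  72  94 120 133 137
  137 137 137 139]
 [115 117 119 119 111  85  64  61  59  58  58  62  63  69  88 110 123 125
  126 126 123 123]
 [ 91 104 106 110  99  80  64  61  60  61  62  60  64  72  95 110 110 104
  101  96  88  98]
 [ 79  96 104 106 103  85  69  61  60  62  62  61  65  78 100 106 104  88
   68  59  56  78]
 [ 94 102 107 109 105  98  87  70  62  60  59  66  76  89 104 108 101  77
   52  44  50  75]
 [106 110 108 108 108 107  96  79  61  58  65  81  92 100 104 105  93  73
   55  49  52  75]
 [108 108 106 108 108 109 102  80  58  54  71  88  92  88  90  88  76  64
   69  65  55  73]
 [106 108 107 108 108 107 103  82  59  53  68  81  75  67  64  64  58  64
   71  65  55  71]
 [109 108 108 108 107 106  98  81  62  60  69  68  61  57  56  57  56  55
   58  59  56  69]
 [108 107 108 106 108 102  90  72  59  58  63  59  57  54  58  56  56  56
[... 165 characters left out ...]
6  56  56  57  56  56
   55  57  52  65]
 [107 108 107 106  98  77  60  56  56  56  56  59  54  57  57  55  57  55
   55  56  54  64]
 [106 106 109 106  94  71  57  56  57  55  58  57  55  57  57  56  58  55
   56  57  53  63]
 [ 94 102 107 106  94  73  60  53  56  58  57  55  55  55  57  56  59  56
   53  52  53  64]
 [ 79  96 108 105  93  71  59  55  56  56  56  59  57  58  54  60  53  53
   47  41  48  58]
 [ 84 101 105  97  83  67  57  55  57  56  55  54  54  58  54  59  58  51
   40  37  42  55]
 [ 96 102  96  79  65  59  56  56  59  54  57  58  56  57  59  56  57  50
   47  45  48  51]]
[array([305.37, 163.47]), array([305.76, 159.12]), array([306.43, 151.68]), array([306.98, 145.56])]
```

View pics/c5.png

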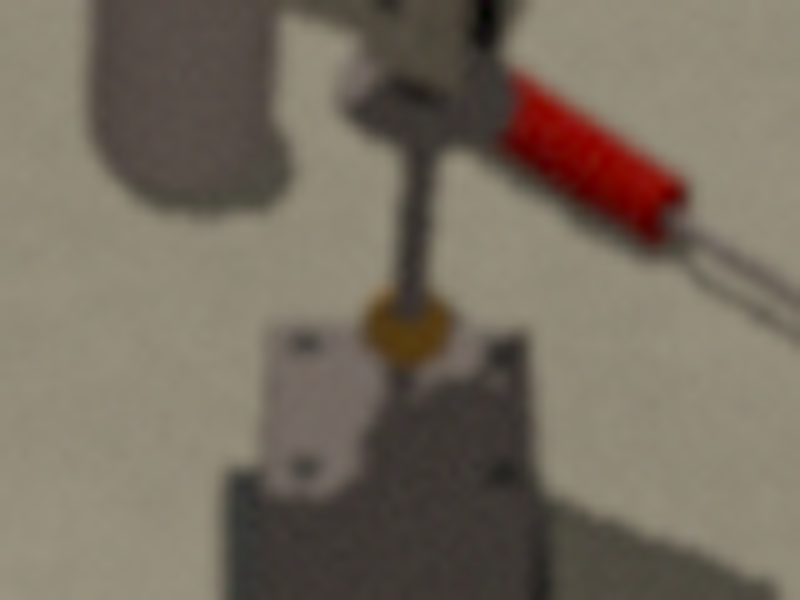

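Tip in line with the bore (both about column 304.8). Lower in steps, watching the force.

```bash
python3 -m pendant '[[[0,0,0.003],[0,0,0],0.01],[[0,0,0.006],[0,0,0],0.01],[[0,0,0.009],[0,0,0],0.01],[[0,0,0.011],[0,0,0],0.01],[[0,0,0.011],[0,0,0],0.01]]'; python3 -c "
from plant import *
o=get_obs();print(o['tool_pos'],o['contact_force'],o['moment'])"
```

```text
time: 6.67
tool_pos: [546.2, -165.7, 353.6]
tcp_rot: [-3.141, -0.001, 2.85]
contact_force: [-0.5, -1.0, -2.4]
grip_width: 17.6
[ 546.2224995  -165.68000315  353.63070101] [-0.47667457 -0.9883871  -2.35418538] [-0.358852   -0.02088916  0.02410156]
```

```bash
python3 -m pendant '[[[-0.0002,-0.0007,0.001],[0,0,0],0.01],[[-0.0002,-0.0007,0.003],[0,0,0],0.01],[[-0.0002,-0.0007,0.005],[0,0,0],0.01],[[-0.0002,-0.0007,0.006],[0,0,0],0.01]]'; python3 -c "
from plant import *
o=get_obs();print(o['tool_pos'],o['contact_force'],o['moment'])"
```

```text
time: 7.0
tool_pos: [546.2, -166.2, 347.9]
tcp_rot: [3.141, -0.0, 2.85]
contact_force: [0.2, -0.3, -1.0]
grip_width: 17.8
[ 546.23054344 -166.22355051  347.87135596] [ 0.22584264 -0.34632949 -1.04122643] [-0.10402388  0.00339598  0.04927852]
```

```bash
python3 -m pendant '[[[0,-0.0003,0.002],[0,0,0],0.01],[[0,-0.0003,0.004],[0,0,0],0.01],[[0,-0.0003,0.006],[0,0,0],0.01],[[0,-0.0003,0.008],[0,0,0],0.01]]'; python3 -m pendant '[[[0,0,0.002],[0,0,0],0.01],[[0,0,0.004],[0,0,0],0.01],[[0,0,0.005],[0,0,0],0.01]]';python3 -c "
from plant import *
o=get_obs();print(o['tool_pos'],o['contact_force'],o['moment'])"
```

```text
time: 7.33
tool_pos: [546.2, -166.5, 339.9]
tcp_rot: [3.141, -0.0, 2.85]
contact_force: [0.2, -0.1, -1.7]
grip_width: 17.1
time: 7.58
tool_pos: [546.2, -166.5, 335.4]
tcp_rot: [3.142, 0.001, 2.85]
contact_force: [-0.3, 0.4, 2.2]
grip_width: 17.6
[ 546.21979221 -166.52858668  335.39750475] [-0.33739747  0.38639651  2.16675552] [ 0.12229732  0.1782921  -0.0601191 ]
```

```bash
python3 -m pendant '[[[0,0,0.0015],[0,0,0],0.01],[[0,0,0.003],[0,0,0],0.01],[[0,0,0.004],[0,0,0],0.01]]'; for i in 1; do python3 -m pendant '[[[0,0,0.0005],[0,0,0],0.01],[[0,0,0.001],[0,0,0],0.01]]'; python3 -m pendant '[[[0,0,0.0005],[0,0,0],0.01],[[0,0,0.001],[0,0,0],0.01]]'; python3 -m pendant '[[[0,0,0.0005],[0,0,0],0.01],[[0,0,0.001],[0,0,0],0.01]]';done | grep -E "pos|force"
```

```text
time: 7.83
tool_pos: [546.2, -166.5, 331.2]
tcp_rot: [3.141, 0.0, 2.85]
contact_force: [-0.9, 0.9, 1.5]
grip_width: 17.2
tool_pos: [546.2, -166.5, 330.2]
contact_force: [-0.4, 0.8, 3.4]
tool_pos: [546.2, -166.5, 329.2]
contact_force: [-0.1, 0.4, 3.3]
tool_pos: [546.2, -166.5, 328.2]
contact_force: [-0.8, 0.7, 2.8]
```

```bash
cat > ok.py <<'E'
from plant import get_obs
import sys
o=get_obs();f=o["contact_force"][2];print("z %.2f F"%o["tool_pos"][2],o["contact_force"].round(1),"t %.2f"%o["time"]);sys.exit(f>6.5)
E
g(){ python3 ok.py; }
python3 -m pendant '[[[0,0,0.0005],[0,0,0],0.01],[[0,0,0.001],[0,0,0],0.01]]' >/dev/null && g && 
python3 -m pendant '[[[0,0,0.0005],[0,0,0],0.01],[[0,0,0.001],[0,0,0],0.01]]' >/dev/null && g && 
python3 -m pendant '[[[0,0,0.0005],[0,0,0],0.01],[[0,0,0.001],[0,0,0],0.01]]' >/dev/null && g && 
python3 -m pendant '[[[0,0,0.0005],[0,0,0],0.01],[[0,0,0.001],[0,0,0],0.01]]' >/dev/null && g && 
python3 -m pendant '[[[0,0,0.0005],[0,0,0],0.01],[[0,0,0.001],[0,0,0],0.01]]' >/dev/null && g && 
python3 -m pendant '[[[0,0,0.0005],[0,0,0],0.01],[[0,0,0.001],[0,0,0],0.01]]' >/dev/null && g
```

```text
z 327.19 F [-1.1  1.   2.6] t 8.50False
```

```bash
sed -i 's/sys.exit(f>6.5)/sys.exit(int(f>6.5))/' ok.py
g(){ python3 ok.py; }
python3 -m pendant '[[[0,0,0.0005],[0,0,0],0.01],[[0,0,0.001],[0,0,0],0.01]]' >/dev/null && g && 
python3 -m pendant '[[[0,0,0.0005],[0,0,0],0.01],[[0,0,0.001],[0,0,0],0.01]]' >/dev/null && g && 
python3 -m pendant '[[[0,0,0.0005],[0,0,0],0.01],[[0,0,0.001],[0,0,0],0.01]]' >/dev/null && g && 
python3 -m pendant '[[[0,0,0.0005],[0,0,0],0.01],[[0,0,0.001],[0,0,0],0.01]]' >/dev/null && g && 
python3 -m pendant '[[[0,0,0.0005],[0,0,0],0.01],[[0,0,0.001],[0,0,0],0.01]]' >/dev/null && g && 
python3 -m pendant '[[[0,0,0.0005],[0,0,0],0.01],[[0,0,0.001],[0,0,0],0.01]]' >/dev/null && g
```

```text
z 326.19 F [0.2 1.4 3.7] t 8.67
z 325.17 F [0.4 0.9 3. ] t 8.83
z 324.16 F [-0.9  0.5  2.1] t 9.00
z 323.16 F [0.1 0.4 3. ] t 9.17
z 322.13 F [-0.1  1.   2.3] t 9.33
z 321.17 F [-1.3  1.4  3. ] t 9.50
```

```bash
g(){ python3 ok.py; }
python3 -m pendant '[[[0,0,0.0005],[0,0,0],0.01],[[0,0,0.001],[0,0,0],0.01]]' >/dev/null && g && 
python3 -m pendant '[[[0,0,0.0005],[0,0,0],0.01],[[0,0,0.001],[0,0,0],0.01]]' >/dev/null && g && 
python3 -m pendant '[[[0,0,0.0005],[0,0,0],0.01],[[0,0,0.001],[0,0,0],0.01]]' >/dev/null && g && 
python3 -m pendant '[[[0,0,0.0005],[0,0,0],0.01],[[0,0,0.001],[0,0,0],0.01]]' >/dev/null && g && 
python3 -m pendant '[[[0,0,0.0005],[0,0,0],0.01],[[0,0,0.001],[0,0,0],0.01]]' >/dev/null && g && 
python3 -m pendant '[[[0,0,0.0005],[0,0,0],0.01],[[0,0,0.001],[0,0,0],0.01]]' >/dev/null && g && 
python3 -m pendant '[[[0,0,0.0005],[0,0,0],0.01],[[0,0,0.001],[0,0,0],0.01]]' >/dev/null && g && 
python3 -m pendant '[[[0,0,0.0005],[0,0,0],0.01],[[0,0,0.001],[0,0,0],0.01]]' >/dev/null && g
```

```text
z 320.13 F [0.2 1.  3.1] t 9.67
z 319.16 F [-0.   0.2  4.2] t 9.83
z 318.16 F [-1.4  0.7  2.5] t 10.00
z 317.14 F [0.3 0.2 2. ] t 10.17
z 316.13 F [0.2 1.3 3.3] t 10.33
z 315.29 F [-0.5  1.1  7.5] t 10.50
```

Bottom reached at about z 315.3. Press a little firmer in small steps.

```bash
python3 -m pendant '[[[0,0,0.0001],[0,0,0],0.01],[[0,0,0.0001],[0,0,0],0.01]]' >/dev/null; python3 ok.py
python3 -m pendant '[[[0,0,0.0001],[0,0,0],0.01],[[0,0,0.0001],[0,0,0],0.01]]' >/dev/null; python3 ok.py
```

```text
z 315.31 F [-0.2  0.9  5.1] t 10.67
z 315.34 F [-0.1  0.8  5.3] t 10.83
```

```bash
python3 -m pendant '[[[0,0,0.0002],[0,0,0],0.01],[[0,0,0.0002],[0,0,0],0.01]]' >/dev/null; python3 ok.py
python3 -m pendant '[[[0,0,0.0002],[0,0,0],0.01],[[0,0,0.0002],[0,0,0],0.01]]' >/dev/null; python3 ok.py
```

```text
z 315.30 F [-0.7  1.6  7.8] t 11.00
z 315.26 F [-0.6  1.5  8. ] t 11.17
```

```bash
python3 -m pendant '[[[0,0,0.0003],[0,0,0],0.01],[[0,0,0.0003],[0,0,0],0.01]]' >/dev/null; python3 ok.py
python3 -m pendant '[[[0,0,0.0003],[0,0,0],0.01],[[0,0,0.0003],[0,0,0],0.01]]' >/dev/null; python3 ok.py
```

```text
z 315.23 F [-1.8  1.1  9. ] t 11.33
z 315.20 F [-1.5  1.4 11.8] t 11.50
```

```bash
python3 -m pendant '[[[0,0,0],[0,0,0],0.01],[[0,0,0],[0,0,0],0.01],[[0,0,0],[0,0,0],0.01],[[0,0,0],[0,0,0],0.01],[[0,0,0],[0,0,0],0.01],[[0,0,0],[0,0,0],0.01],[[0,0,0],[0,0,0],0.01]]' >/dev/null; python3 ok.py
python3 -m pendant '[[[0,0,0],[0,0,0],0.01],[[0,0,0],[0,0,0],0.01],[[0,0,0],[0,0,0],0.01],[[0,0,0],[0,0,0],0.01],[[0,0,0],[0,0,0],0.01],[[0,0,0],[0,0,0],0.01],[[0,0,0],[0,0,0],0.01],[[0,0,0],[0,0,0],0.01]]' >/dev/null; python3 ok.py
python3 -m pendant '[[[0,0,-0.001],[0,0,0],0.01],[[0,0,-0.003],[0,0,0],0.01],[[0,0,-0.006],[0,0,0],0.01],[[0,0,-0.01],[0,0,0],0.01],[[0,0,-0.014],[0,0,0],0.01],[[0,0,-0.018],[0,0,0],0.01],[[0,0,-0.022],[0,0,0],0.01],[[0,0,-0.026],[0,0,0],0.01],[[0,0,-0.03],[0,0,0],0.01],[[0,0,-0.034],[0,0,0],0.01]]' >/dev/null; python3 ok.py
```

```text
z 315.19 F [-1.8  1.6 10.8] t 12.08
z 315.20 F [-0.8  1.  10.8] t 12.75
z 348.49 F [ 0.3  0.4 -1.6] t 13.58
```

```bash
python3 -m pendant '[[[0,0,-0.005],[0,0,0],0.01],[[0,0,-0.011],[0,0,0],0.01],[[0,0,-0.018],[0,0,0],0.01],[[0,0,-0.026],[0,0,0],0.01],[[0,0,-0.036],[0,0,0],0.01],[[0,0,-0.047],[0,0,0],0.01],[[0,0,-0.058],[0,0,0],0.01],[[0,0,-0.068],[0,0,0],0.01],[[0,0,-0.076],[0,0,0],0.01],[[0,0,-0.080],[0,0,0],0.01]]' >/dev/null; python3 ok.py
python3 -m pendant '[[[0,0,0],[0,0,0],0.01]]' >/dev/null
python3 - <<'E'
from h import *
from plant import *
np.set_printoptions(precision=4,suppress=True)
o=get_obs();P=o["tool_pos"];print(P,o["contact_force"],o["tcp_rot"],shift(o,(585.5,123.1,P[2])))
S=capture("side");np.savez("s6.npz",**S);c=S["color"]
a=cv2.resize(c[90:180,265:345,::-1],(480,540),interpolation=cv2.INTER_CUBIC)
cv2.imwrite("pics/c6.png",a)
# hole: compare plate corners and hole in side3
T=np.load("top0.npz");m=cv2.inRange(up(T,185,175,60,50),138,255)
cn=max(cv2.findContours(m,0,2)[0],key=cv2.contourArea);(cx,cy),wh,an=cv2.minAreaRect(cn);p=((cx+.5)/8-.5+185,(cy+.5)/8-.5+175);print("plate",p,np.array(wh)/8,an,plane(T,p,110))
E
```

```text
z 429.70 F [ 0.1 -0.2 -1.1] t 14.42
[ 546.2641 -166.5644  429.2158] [ 0.1191 -0.6442 -1.348 ] [-3.1414  0.002   2.8498] [ 0.0457  0.2887 -0.0001]
plate (208.375, 197.6875) [46.25  47.625] 90.0 [603.2626 141.294  110.    ]
```

View pics/c6.png

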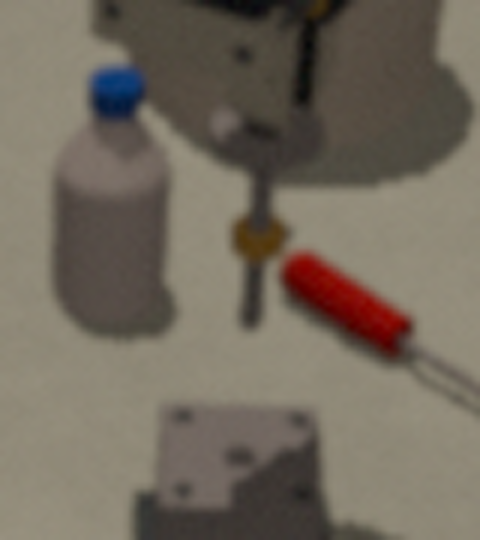

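```bash
python3 -m pendant '[[[0.0035,0.022,0],[0,0,0],0.01],[[0.0082,0.052,0],[0,0,0],0.01],[[0.0133,0.084,0],[0,0,0],0.01],[[0.0190,0.120,0],[0,0,0],0.01],[[0.0247,0.156,0],[0,0,0],0.01],[[0.0304,0.192,0],[0,0,0],0.01],[[0.0359,0.227,0],[0,0,0],0.01],[[0.0410,0.259,0],[0,0,0],0.01],[[0.0443,0.280,0],[0,0,0],0.01],[[0.0457,0.2887,0],[0,0,0],0.01]]' >/dev/null
python3 -m pendant '[[[0,0,0],[0,0,0],0.01],[[0,0,0],[0,0,0],0.01]]' >/dev/null
python3 - <<'E'
from h import *
from plant import *
np.set_printoptions(precision=4,suppress=True)
o=get_obs();P=o["tool_pos"];print(o["time"],P,o["contact_force"],o["tcp_rot"])
S=capture("side");np.savez("s7.npz",**S);c=S["color"]
cv2.imwrite("pics/c7.png",cv2.resize(c[180:280,205:315,::-1],(660,600),interpolation=cv2.INTER_CUBIC))
print("tip pred",proj(S,(P[0],P[1],P[2]-287.2)),"flange",proj(S,(P[0],P[1],P[2]-287.2+95)))
for xy in((585.5,123.1),(586.5,122)):print("hole pred",xy,proj(S,(*xy,110)))
T=np.load("top0.npz");k=T["color"].astype(np.float32);d=cv2.resize(cv2.GaussianBlur(k[175:235,180:250,0]-k[175:235,180:250,1],(0,0),1),None,fx=8,fy=8,interpolation=cv2.INTER_CUBIC)
m=(d>1).astype(np.uint8);cn=max(cv2.findContours(m,0,2)[0],key=cv2.contourArea);(cx,cy),wh,an=cv2.minAreaRect(cn);p=((cx+.5)/8-.5+180,(cy+.5)/8-.5+175);print("plate",p,np.array(wh)/8,an,plane(T,p,110))
E
```

```text
15.55 [585.4376 122.7449 427.3941] [ 0.3222 -0.6639 -1.3412] [-3.1406 -0.0009  2.8504]
tip pred [258.9832 221.6876] flange [258.6823 189.1344]
hole pred (585.5, 123.1) [258.9935 231.1786]
hole pred (586.5, 122) [258.7034 230.7051]
plate (213.0, 204.5) [59.875 66.875] 90.0 [584.8706 128.6874 110.    ]
```

View pics/c7.png

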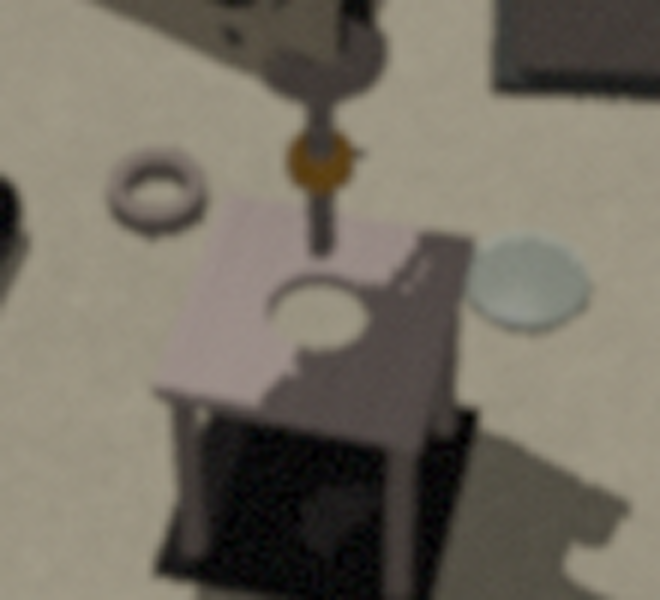

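```bash
python3 -m pendant '[[[0.0003,0.001,0.008],[0,0,0],0.01],[[0.0003,0.001,0.018],[0,0,0],0.01],[[0.0003,0.001,0.029],[0,0,0],0.01],[[0.0003,0.001,0.038],[0,0,0],0.01],[[0.0003,0.001,0.045],[0,0,0],0.01],[[0.0003,0.001,0.05],[0,0,0],0.01],[[0.0003,0.001,0.05],[0,0,0],0.01],[[0.0003,0.001,0.05],[0,0,0],0.01]]' >/dev/null; python3 ok.py
python3 - <<'E'
from h import *
from plant import *
S=capture("side");c=S["color"]
cv2.imwrite("pics/c8.png",cv2.resize(c[190:270,205:305,::-1],(600,480),interpolation=cv2.INTER_CUBIC))
E
```

```text
z 377.88 F [ 0.   0.8 -2.2] t 16.27
```

View pics/c8.png

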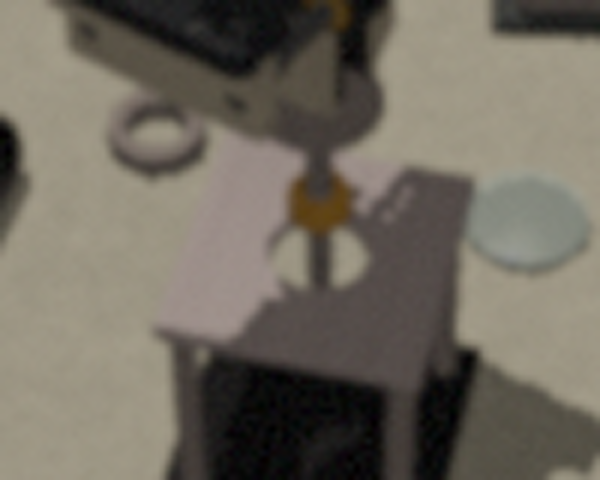

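```bash
sed -i 's/f>6.5/f>1.5/' ok.py
python3 -m pendant '[[[0,0,0.005],[0,0,0],0.01],[[0,0,0.010],[0,0,0],0.01],[[0,0,0.015],[0,0,0],0.01],[[0,0,0.02],[0,0,0],0.01]]' >/dev/null; python3 ok.py &&
python3 -m pendant '[[[0,0,0.002],[0,0,0],0.01],[[0,0,0.004],[0,0,0],0.01],[[0,0,0.006],[0,0,0],0.01],[[0,0,0.008],[0,0,0],0.01]]' >/dev/null && python3 ok.py &&
python3 -m pendant '[[[0,0,0.004],[0,0,0],0.01],[[0,0,0.008],[0,0,0],0.01],[[0,0,0.012],[0,0,0],0.01],[[0,0,0.016],[0,0,0],0.01]]' >/dev/null && python3 ok.py &&
python3 -m pendant '[[[0,0,0.005],[0,0,0],0.01],[[0,0,0.010],[0,0,0],0.01],[[0,0,0.015],[0,0,0],0.01],[[0,0,0.02],[0,0,0],0.01],[[0,0,0.024],[0,0,0],0.01]]' >/dev/null && python3 ok.py
```

```text
z 357.44 F [-0.6 -0.3 -2. ] t 16.65
z 349.96 F [ 0.3 -0.9 -1.9] t 16.98
z 333.55 F [ 0.2 -0.3 -2.1] t 17.32
z 309.28 F [-0.3 -0.2 -1.6] t 17.73
```

```bash
g(){ python3 ok.py; }
python3 -m pendant '[[[0,0,0.002],[0,0,0],0.01],[[0,0,0.004],[0,0,0],0.01],[[0,0,0.005],[0,0,0],0.01],[[0,0,0.005],[0,0,0],0.01]]' >/dev/null; g &&
python3 -m pendant '[[[0,0,0.0005],[0,0,0],0.01],[[0,0,0.001],[0,0,0],0.01]]' >/dev/null && g && 
python3 -m pendant '[[[0,0,0.0005],[0,0,0],0.01],[[0,0,0.001],[0,0,0],0.01]]' >/dev/null && g && 
python3 -m pendant '[[[0,0,0.0005],[0,0,0],0.01],[[0,0,0.0005],[0,0,0],0.01]]' >/dev/null && g && 
python3 -m pendant '[[[0,0,0.0005],[0,0,0],0.01],[[0,0,0.0005],[0,0,0],0.01]]' >/dev/null && g && 
python3 -m pendant '[[[0,0,0.0005],[0,0,0],0.01],[[0,0,0.0005],[0,0,0],0.01]]' >/dev/null && g
```

```text
z 304.89 F [-0.4  0.6 -1.6] t 18.07
z 304.27 F [-0.3 -0.3 -2. ] t 18.23
z 303.11 F [-0.5  0.4 -1.9] t 18.40
z 302.43 F [-0.5 -0.7 -1.3] t 18.57
z 302.24 F [-1.1 -0.1 -0.9] t 18.73
z 302.20 F [-2.6 -0.1  3.8] t 18.90
```

```bash
python3 -m pendant '[[[0,0,0],[0,0,0],0.02],[[0,0,0],[0,0,0],0.024],[[0,0,0],[0,0,0],0.03],[[0,0,0],[0,0,0],0.045],[[0,0,0],[0,0,0],0.06],[[0,0,0],[0,0,0],0.08],[[0,0,0],[0,0,0],0.0918],[[0,0,0],[0,0,0],0.0918],[[0,0,0],[0,0,0],0.0918],[[0,0,0],[0,0,0],0.0918]]' 
python3 -m pendant '[[[0,0,-0.01],[0,0,0],0.0918],[[0,0,-0.025],[0,0,0],0.0918],[[0,0,-0.045],[0,0,0],0.0918],[[0,0,-0.065],[0,0,0],0.0918],[[0,0,-0.085],[0,0,0],0.0918],[[0,0,-0.1],[0,0,0],0.0918],[[0,0,-0.11],[0,0,0],0.0918],[[0,0,-0.11],[0,0,0],0.0918]]'
python3 - <<'E'
from h import *
from plant import *
S=capture("side");c=S["color"]
cv2.imwrite("pics/c9.png",cv2.resize(c[110:290,180:380,::-1],(660,594),interpolation=cv2.INTER_CUBIC))
E
```

```text
time: 19.73
tool_pos: [585.5, 124.1, 301.5]
tcp_rot: [3.142, -0.0, 2.85]
contact_force: [-0.3, -0.8, -0.4]
grip_width: 72.3
time: 20.4
tool_pos: [585.6, 124.2, 414.5]
tcp_rot: [3.14, 0.005, 2.85]
contact_force: [-0.1, -0.7, 1.0]
grip_width: 91.6
```

View pics/c9.png

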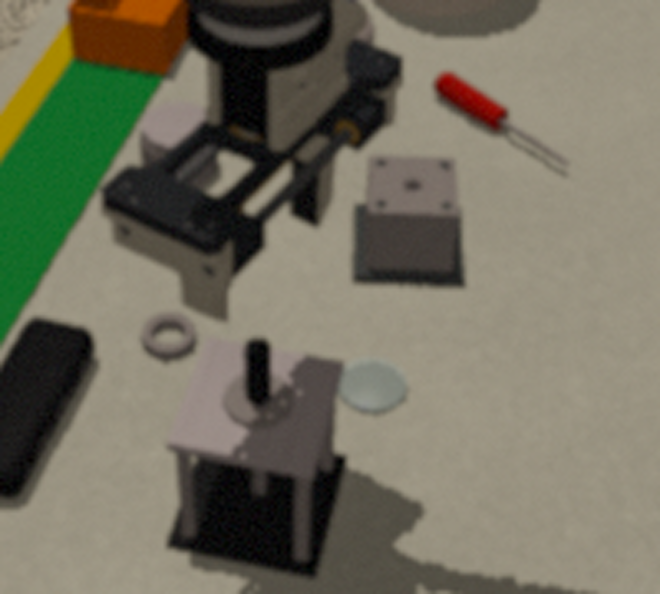

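The rod hangs upright (handle at crop 258,370, flange on the plate) and the gripper is clear of it. Ring, lens, case and driver look unmoved. I'll let the arm settle and hand in.

```bash
python3 -m pendant '[[[0,0,0],[0,0,0],0.0918],[[0,0,0],[0,0,0],0.0918],[[0,0,0],[0,0,0],0.0918],[[0,0,0],[0,0,0],0.0918]]' && python3 -c "
from plant import *
print(close_job())"
```

```text
time: 20.78
tool_pos: [585.5, 124.1, 410.6]
tcp_rot: [-3.141, -0.002, 2.85]
contact_force: [-0.7, -0.1, 0.1]
grip_width: 91.9
the job is handed in; nothing more can be done
None
```

I measured the bore with the depth rod, hung the rod back in its stand and handed the job in at about 21 s of the 54 s allowed.

- **Measurement:** The tip met the bottom at TCP z of about 315.2 mm. From the rod's nominal geometry that makes the bore roughly 42 mm deep. I held about 11 N on the wrist sensor for roughly 1.3 s, then drew the rod straight out.
- **Return:** The collar went through the stand hole with no force rise. The flange seated at about the height it started from, with a brief 3.8 N. I then opened the fingers and lifted clear.
- **Last checks:** The final side picture shows the rod upright with its flange on the plate. The ring, lens, case and driver look unmoved, and contact force is near zero. I took no final top view, and the tin, bottle and lens block were not clearly in that last crop.
- **Disagreements:**
  - The two cameras differed by about 2 mm in the bore's x position. I aligned the tip to the bore in the side image, and wrist moment showed a further y correction of 1 mm.
  - The rod leaned perhaps 1–2° in the grip on the way back.
  - The colour-mask estimate of the stand plate's centre failed, so I placed the rod from the original grasp pose and the hole seen in the side view.
  - I did not read the collar's final value from a picture.

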